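# Click the orange collar onto the vacuum wand tube

### The job

Slide the orange collar down over the upright metal tube on the blue stand and push it past the tube's two sprung balls until it clicks home and sits flat on the black shoulder, then let go of it. Press it on while you hold it, do not let it drop on, and leave the black collar where it stands.

Things in the scene. Friction and masses are not known exactly. Their poses are not given: they have to be found in the camera images.
- orange_collar: A plain orange plastic collar (short sleeve, open at both ends) with a thin black line round it near its upper end, standing on end. 48 mm outside diameter, 36 mm bore, 40 mm long, about 50 to 100 g. Origin: on its axis at its underside; z points up along the bore; it is round, so its yaw does not matter. Grip it by the outside, from above.
- black_collar: A plain black plastic collar (short sleeve, open at both ends) with a thin grey line round it near its upper end, standing on end. 48 mm outside diameter, 36 mm bore, 40 mm long, about 50 to 100 g. Origin: on its axis at its underside; z points up along the bore; it is round, so its yaw does not matter. Same size as the orange one, not wanted now: leave it where it stands.
- stand: Fixed stand: blue plate 100 x 100 x 14 mm; on it a round black shoulder 54 mm across, its flat top 40 mm above the origin; from that an upright aluminium tube 30 mm across, its top 109 mm above the origin, its last 9 mm tapering to 14 mm. A collar is home with its underside on the shoulder (3 mm play all round). Origin: on the tube's axis at the plate's underside; z up.
- ball_a (a joint): One of two greased brass balls, left and right in the tube, 18 mm across, 5.5 mm proud of the tube, 50 mm above the shoulder. 0 = out, about 0.0025 (m) pressed in by a bore, 0.008 most. A collar first stops on them 56 mm above the shoulder; a push of 5 to 10 N drives them in (its weight does not), then a small push slides it down; at the shoulder they spring out over its upper rim: the click.
Things that resemble listed ones, but are neither listed nor needed, are in the scene too. Leave any purple look-alike of the orange_collar alone.

How it is judged:
By the outcome, as a careful person would: the job done as asked, in the order asked, and still so for the second after the job is handed in, with the robot touching nothing.
It also fails if it takes over 53 s, if anything falls off the work surface, if the arm or the gripper's body presses on something with over 40 N, if the wrist force passes 120 N, or if a joint passes its speed limit or range.

### The arm

A 6-joint arm with a two-finger parallel gripper is mounted at the origin on the work surface. World frame = base frame: x ahead of the robot, y to its left, z up, the work surface at z = 0. Lengths are in m, angles in degrees, forces in N, time in s.
With the tool pointing down it reaches from about 0.35 to 0.875 m from the base axis. Payload 4.2 kg.
Tool frame: the origin (TCP) lies between the finger pads; the fingertips stand 17 mm ahead of it and the grasp point (between the pads) lies 2 mm behind it; z points along the fingers, y is the line along which they close (so a half turn about z gives the same grasp; the last joint's range is limited). The gripper opens to 87 mm and grips with 3 to 60 N. Pads are 19 mm wide; open, the fingers measure 117 mm over their backs; the gripper's body (75 mm by 190 mm) begins 51 mm behind the grasp point.
Start: joints at [87.124, 22.042, 0.453, 0, -68.411, -14.817], TCP at [0.19, 0.595, 0.24] pointing down, gripper open.
Joint ranges: [-179.83, 179.83], [-69.29, 118.12], [-61.27, 80.66], [-181.25, 117.63], [-171.15, -9.14], [-177.46, 177.46]. Speed limits (degrees/s): [159.86, 159.86, 180, 180, 180, 180].

### API

Orientations are given as a 3x3 rotation matrix whose columns are the frame's x, y, z axes.
In Python, from station import r gives the robot as it stands.
- The arm moves only by the tool servo_tool, never from a script. Its argument "targets" is a list of rows, each a list of 5 numbers: the shift along the world's x, y, z in units of 30 mm (1.0 is 30 mm), then the turn about the world's z in rad, then the finger opening in mm, from 0 to 87. In form: [[x, y, z, turn, gripper], ...]. A call has exactly 5 rows; each row is the pose to reach, as a shift and turn from the pose commanded when the call began; what a row does not reach only later rows make up. A row lasts 1/12 s, in which the tool goes at most 41.7 mm and 7.16 degrees, less where a joint would pass 70% of its speed; a pose out of reach is approached as far as the arm can. A call with a gripper value outside its range is refused whole. The fingers move at their own pace and stop on an object; the grip force is fixed at half the most. Time passes only in rows, so rows that repeat a pose let the fingers close, or fill a call up. It gives the time, the measured TCP pose, the force, the opening and the grip force at its end, in the units of the state.
- r.sense(): the state, without advancing time (a new reading comes with each control period).
- r.capture(name): name is "scene" or "side" or "wrist"; returns a dict with "pixels" (384x512x3 uint8, red, green, blue), "fx", "fy", "cx", "cy" (pixels), "world_from_camera" (4x4, takes a point from camera to world coordinates). Camera axes: x right, y down, z forward; pixel columns grow to the right and rows downward; lengths in m; the calibration is good to about 2 mm. A picture is of the moment at which its call begins. There is no depth.
- r.finish_job(): hands the job in; it is judged then, once.
The state is a dict: "time_s": time; "joints": joint angles; "joint_velocities": joint speeds; "effort": joint torques, N m; "tcp_pos": TCP position; "ee_rot": TCP orientation; "wrist_force": force on the tool from outside, world axes, zero at the start; "moment": the same for the moment, N m; "gripper_width": opening from 0.0 (shut) to 1.0 (fully open); "gripper_force": force on a finger pad.
Only numpy, scipy, OpenCV 4.12 (cv2) and the standard library are available. Lean on these libraries where they do the work, as an engineer would, in place of code of your own. Each camera call takes 0.05 s, during which the arm holds its last target. There are 200 camera calls.

## Working session

There is one attempt and no reset: what is moved stays moved. The work goes in short steps, Python scripts to look and compute and a tool call to move; the robot and the scene stay as the last step left them, time stands still between calls to the robot, and variables do not carry over. Pictures are saved under pics/ and viewed, at most 10 in all, crops included, and the job is handed in when it is done.

Besides the shell and the picture viewer there is one more tool, called after "Emit:" as a command line: name --pt "numbers of a row" for each row, then --argument value for the rest. servo_tool: Moves the arm, as the interface text tells. Its arguments: {"type":"object","properties":{"targets":{"type":"array","items":{"type":"array","items":{"type":"number"}}}},"required":["targets"]}

```bash
mkdir -p pics; cat > h.py <<'E'
from station import r
import numpy as np, cv2
def cap(n,f=None):
    c=r.capture(n)
    if f: cv2.imwrite('pics/'+f,cv2.cvtColor(c['pixels'],cv2.COLOR_RGB2BGR))
    return c
def ray(c,u,v,z):
    T=np.array(c['world_from_camera']);d=T[:3,:3]@[(u-c['cx'])/c['fx'],(v-c['cy'])/c['fy'],1]
    return T[:3,3]+d*(z-T[2,3])/d[2]
def proj(c,p):
    T=np.array(c['world_from_camera']);q=T[:3,:3].T@(np.array(p)-T[:3,3])
    return c['fx']*q[0]/q[2]+c['cx'],c['fy']*q[1]/q[2]+c['cy']
E
python3 - <<'E'
from h import *
import pickle
cs={n:cap(n) for n in('scene','side','wrist')}
pickle.dump(cs,open('c0.pkl','wb'))
a=np.hstack([cs['scene']['pixels'],cs['side']['pixels']])
cv2.imwrite('pics/s.png',cs['scene']['pixels'][...,::-1]);cv2.imwrite('pics/d.png',cs['side']['pixels'][...,::-1]);cv2.imwrite('pics/w.png',cs['wrist']['pixels'][...,::-1])
for n,c in cs.items(): print(n,c['fx'],np.round(c['world_from_camera'],3).tolist())
print(r.sense()['ee_rot'],r.sense()['time_s'])
E
```

```text
scene 380.2545158989367 [[0.677, 0.585, -0.445, 0.876], [0.736, -0.542, 0.407, -0.347], [-0.003, -0.603, -0.798, 0.713], [0.0, 0.0, 0.0, 1.0]]
side 387.45666963892955 [[0.817, -0.34, 0.466, 0.186], [-0.577, -0.494, 0.651, -0.499], [0.009, -0.8, -0.599, 0.527], [0.0, 0.0, 0.0, 1.0]]
wrist 334.9903435359813 [[-0.304, -0.917, -0.256, 0.259], [-0.953, 0.293, 0.08, 0.574], [0.001, 0.269, -0.963, 0.384], [0.0, 0.0, 0.0, 1.0]]
[[ 9.52668195e-01 -3.04011770e-01 -3.92232942e-04]
 [-3.04012009e-01 -9.52666975e-01 -1.52751013e-03]
 [ 9.07136877e-05  1.57445384e-03 -9.99998756e-01]] 0.15
```

View pics/s.png

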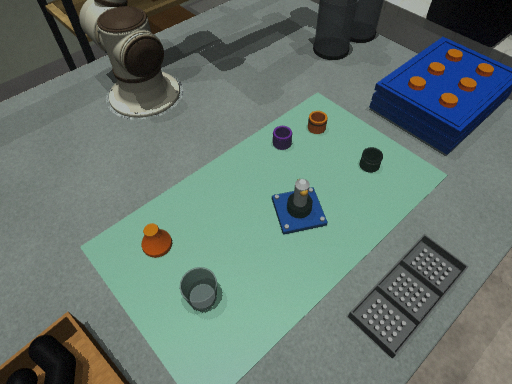

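View pics/d.png

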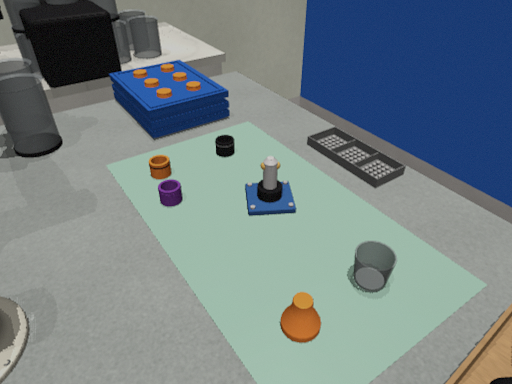

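Candidates for the orange collar, in scene pixels:
- Open orange sleeve at (317,122), side view (160,167). This matches the description.
- Orange flared cone at (156,240).
- Orange pegs on the blue box, around (455,55).
- Purple look-alike at (282,138).

I choose the first and check it in a close crop.

```bash
cat > m.py <<'E'
from h import *
import pickle
from scipy.optimize import least_squares
def mask(c,box,kind):
    u0,v0,u1,v1=box
    hsv=cv2.cvtColor(c['pixels'],cv2.COLOR_RGB2HSV);H,S,V=[hsv[...,i].astype(int) for i in range(3)]
    m={'orange':(H<20)&(S>140)&(V>50),'blue':(H>105)&(H<125)&(S>150)&(V>60),'black':(V<75)}[kind]
    o=np.zeros(m.shape,np.uint8);o[v0:v1,u0:u1]=m[v0:v1,u0:u1];return o
def bbox(m):
    v,u=np.where(m>0);return np.array([u.min(),v.min(),u.max()+1,v.max()+1])-.5
def cylbb(c,x,y,z0,z1,R):
    t=np.linspace(0,2*np.pi,72)
    p=np.array([proj(c,(x+R*np.cos(a),y+R*np.sin(a),z)) for a in t for z in(z0,z1)])
    return np.r_[p.min(0),p.max(0)]
def platebb(c,x,y,yaw):
    p=[];
    for sx in(-.05,.05):
        for sy in(-.05,.05):
            for z in(0,.014):
                p.append(proj(c,(x+sx*np.cos(yaw)-sy*np.sin(yaw),y+sx*np.sin(yaw)+sy*np.cos(yaw),z)))
    p=np.array(p);return np.r_[p.min(0),p.max(0)]
E
python3 - <<'E'
from m import *
cs=pickle.load(open('c0.pkl','rb'))
S,D=cs['scene'],cs['side']
print('base',proj(S,(0,0,0)),'tcp',proj(S,(.19,.595,.24)),proj(D,(.19,.595,.24)))
b=[(S,bbox(mask(S,(300,105,335,138),'orange'))),(D,bbox(mask(D,(142,150,178,182),'orange')))]
for c,o in b: print(o,ray(c,(o[0]+o[2])/2,(o[1]+o[3])/2,.02))
f=lambda q:np.concatenate([cylbb(c,q[0],q[1],0,.04,.024)-o for c,o in b])
s=least_squares(f,ray(S,317,122,.02)[:2]);print('collar',s.x,s.fun.round(1))
b=[(S,bbox(mask(S,(262,175,335,240),'blue'))),(D,bbox(mask(D,(238,170,302,220),'blue')))]
g=lambda q:np.concatenate([platebb(c,*q)-o for c,o in b])
for y0 in(0,.4,.8,1.2):
    s=least_squares(g,np.r_[ray(S,300,211,.01)[:2],y0]);print('stand',s.x,s.fun.round(1),s.cost)
for c,u,v in((S,300,181),(D,270,159)): print('top',ray(c,u,v,.109))
rows=[]
for c,box in((S,(262,95,342,155)),(D,(130,145,210,205)),(S,(262,175,342,235)),(D,(230,150,310,210))):
    rows.append(cv2.resize(c['pixels'][box[1]:box[3],box[0]:box[2],::-1],(400,300),interpolation=cv2.INTER_CUBIC))
cv2.imwrite('pics/crop.png',np.vstack([np.hstack(rows[:2]),np.hstack(rows[2:])]))
E
```

```text
base (np.float64(144.3283526271027), np.float64(93.8424172069909)) tcp (np.float64(342.3764219278147), np.float64(-36.146432009259)) (np.float64(-13.741749458308107), np.float64(52.41748975686471))
[307.5 110.5 326.5 133.5] [0.4315329 0.2611464 0.02     ]
[148.5 154.5 170.5 178.5] [0.43208917 0.26049396 0.02      ]
collar [0.43214335 0.26044634] [-0.4 -0.3  0.7  0.7 -0.9 -0.6  0.5  0.8]
stand [ 0.58428685  0.03293304 -0.59214706] [ 0.7 -0.3 -0.4  1.8 -0.4 -0.3 -0.9  0.5] 2.6942389173409524
stand [0.58428685 0.03293304 0.97864927] [ 0.7 -0.3 -0.4  1.8 -0.4 -0.3 -0.9  0.5] 2.6942389173409222
stand [0.58428685 0.03293304 0.97864927] [ 0.7 -0.3 -0.4  1.8 -0.4 -0.3 -0.9  0.5] 2.694238917340949
stand [0.58428685 0.03293304 0.97864927] [ 0.7 -0.3 -0.4  1.8 -0.4 -0.3 -0.9  0.5] 2.6942389173408583
top [0.5810758 0.0304579 0.109    ]
top [0.5819553  0.02776681 0.109     ]
```

View pics/crop.png

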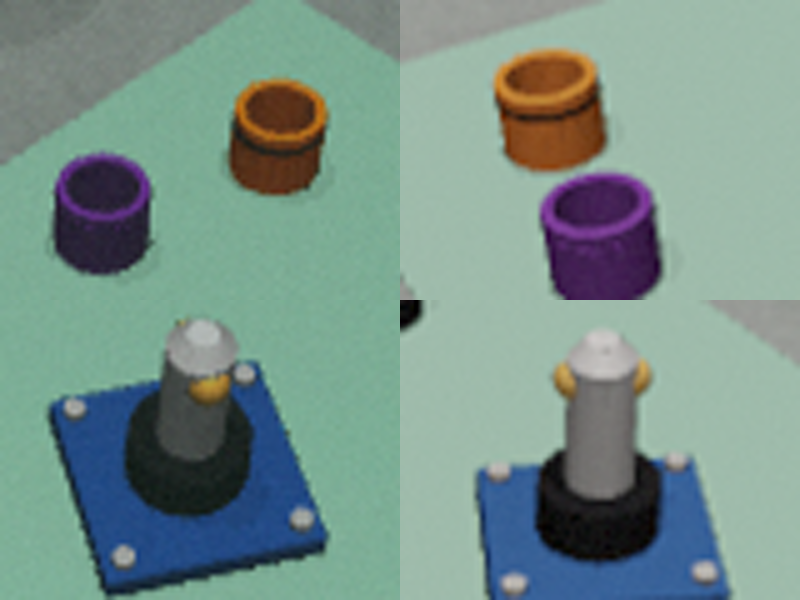

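View pics/w.png

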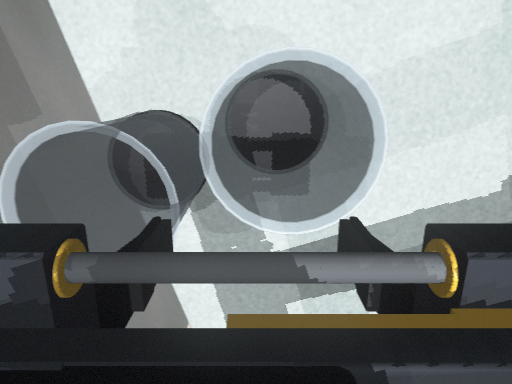

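The crop confirms it. The orange open sleeve has a black line near its top, at scene (317,122) and side (160,167). The stand's tube tip is at about scene (302.6,181) and side (270.4,158). In the wrist view, tall glasses stand below and ahead at (290,140), so I'll rise before crossing.

```bash
python3 - <<'E'
from m import *
cs=pickle.load(open('c0.pkl','rb'));S,D=cs['scene'],cs['side']
print('purple',ray(S,282,138,.02),ray(D,170.5,193,.02),'glass',ray(S,332,50,0),ray(D,36,145,0))
print('top',ray(S,302.6,180.8,.109),ray(D,270.4,158,.109))
# ball pixel -> direction
for c,u,v in((S,303.5,192.5),(D,243,165.5),(D,258.5,165.5)): pass
print('balls',ray(D,262.6,165.5,.09),ray(D,278.5,165.5,.09),ray(S,304,192.4,.09))
E
```

```text
purple [0.4106953  0.15276334 0.02      ] [0.41010792 0.15097987 0.02      ] glass [0.22535909 0.56345852 0.        ] [0.21486241 0.57070049 0.        ]
top [0.58428219 0.03467529 0.109     ] [0.58483136 0.03033934 0.109     ]
balls [0.57285856 0.04029513 0.09      ] [0.59971059 0.02189465 0.09      ] [0.59770964 0.02700435 0.09      ]
```

Emit:
servo_tool --pt "0 0 1 0 87" --pt "0 0 2 0 87" --pt "0 0 3 0 87" --pt "0 0 3 0 87" --pt "0 0 3 0 87"

```text
time_s: 0.57
tcp_pos: [0.1899, 0.596, 0.3316]
ee_rot: [[0.953, -0.304, 0.0], [-0.304, -0.953, 0.004], [-0.001, -0.004, -1.0]]
wrist_force: [-0.6, -0.0, -0.4]
gripper_width: 0.998
gripper_force: 0.0
```

Emit:
servo_tool --pt "0.7 -1.0 0 0 87" --pt "1.5 -2.1 0 0 87" --pt "2.3 -3.2 0 0 87" --pt "3.1 -4.3 0 0 87" --pt "3.9 -5.4 0 0 87"

```text
time_s: 0.98
tcp_pos: [0.3071, 0.4312, 0.3279]
ee_rot: [[0.953, -0.303, -0.001], [-0.303, -0.953, -0.003], [-0.001, 0.003, -1.0]]
wrist_force: [1.5, 0.3, 0.1]
gripper_width: 1.003
gripper_force: 0.0
```

Emit:
servo_tool --pt "0.8 -1.1 0 0 87" --pt "1.6 -2.3 0 0 87" --pt "2.6 -3.5 -1 0 87" --pt "3.4 -4.8 -2 0 87" --pt "4.17 -5.78 -3 0 87"

```text
time_s: 1.4
tcp_pos: [0.4158, 0.2801, 0.2588]
ee_rot: [[0.953, -0.304, -0.001], [-0.304, -0.953, 0.0], [-0.001, -0.0, -1.0]]
wrist_force: [0.4, 0.7, -0.9]
gripper_width: 1.001
gripper_force: 0.0
```

Emit:
servo_tool --pt "0 0 -1 0 87" --pt "0 0 -2 0 87" --pt "0 0 -3 0 87" --pt "0 0 -3 0 87" --pt "0 0 -3 0 87"

```text
time_s: 1.82
tcp_pos: [0.4149, 0.2811, 0.1685]
ee_rot: [[0.953, -0.304, -0.003], [-0.304, -0.953, -0.005], [-0.002, 0.005, -1.0]]
wrist_force: [0.4, 0.5, 0.9]
gripper_width: 0.997
gripper_force: 0.0
```

```bash
python3 - <<'E'
from m import *
c=cap('wrist','w1.png')
pickle.dump(c,open('c1.pkl','wb'))
q=proj(c,(.4321,.2604,.04));print(q,np.round(c['world_from_camera'],3).tolist(), r.sense()['tcp_pos'])
E
```

```text
(np.float64(272.7816580795229), np.float64(153.38059338617984)) [[-0.304, -0.917, -0.259, 0.485], [-0.953, 0.294, 0.078, 0.261], [0.005, 0.27, -0.963, 0.314], [0.0, 0.0, 0.0, 1.0]] [0.41589293 0.28240148 0.17037429]
```

View pics/w1.png

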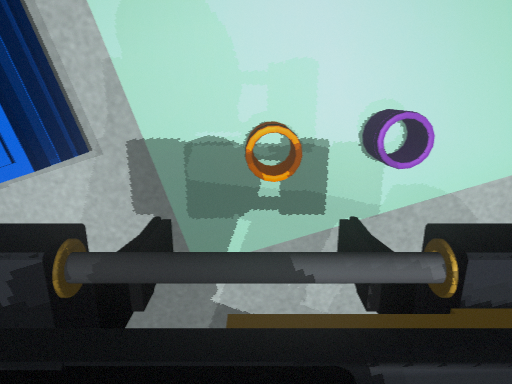

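The wrist view shows the orange rim at (273,153), where the estimate predicted it, and purple at (405,138), well clear. Now I align and descend.

Emit:
servo_tool --pt "0.2 -0.3 0 0 87" --pt "0.55 -0.72 -0.5 0 87" --pt "0.55 -0.72 -1.5 0 87" --pt "0.55 -0.72 -2.5 0 87" --pt "0.55 -0.72 -2.5 0 87"

```text
time_s: 2.28
tcp_pos: [0.4304, 0.2584, 0.0921]
ee_rot: [[0.952, -0.306, -0.006], [-0.306, -0.952, -0.005], [-0.004, 0.006, -1.0]]
wrist_force: [-0.6, -0.1, 0.3]
gripper_width: 0.998
gripper_force: 0.0
```

Emit:
servo_tool --pt "0 0 0 0 87" --pt "0 0 0 0 87" --pt "0 0 0 0 87" --pt "0 0 0 0 87" --pt "0 0 0 0 87"

```text
time_s: 2.7
tcp_pos: [0.4327, 0.2614, 0.0966]
ee_rot: [[0.953, -0.304, 0.002], [-0.304, -0.953, 0.002], [0.001, -0.003, -1.0]]
wrist_force: [0.4, 0.5, 0.5]
gripper_width: 0.999
gripper_force: 0.0
```

Emit:
servo_tool --pt "0 0 -0.6 0 87" --pt "0 0 -1.2 0 87" --pt "0 0 -1.8 0 87" --pt "0 0 -2.25 0 87" --pt "0 0 -2.25 0 87"

```text
time_s: 3.12
tcp_pos: [0.431, 0.2596, 0.0258]
ee_rot: [[0.953, -0.304, -0.003], [-0.304, -0.953, -0.003], [-0.002, 0.004, -1.0]]
wrist_force: [-0.3, 0.4, 0.3]
gripper_width: 0.999
gripper_force: 0.0
```

Emit:
servo_tool --pt "0 0 0 0 70" --pt "0 0 0 0 55" --pt "0 0 0 0 44" --pt "0 0 0 0 40" --pt "0 0 0 0 40"

```text
time_s: 3.53
tcp_pos: [0.4325, 0.2611, 0.0284]
ee_rot: [[0.953, -0.304, 0.001], [-0.304, -0.953, 0.001], [0.001, -0.002, -1.0]]
wrist_force: [-0.0, -0.4, -0.3]
gripper_width: 0.708
gripper_force: 0.0
```

Emit:
servo_tool --pt "0 0 0 0 40" --pt "0 0 0 0 40" --pt "0 0 0 0 40" --pt "0 0 0 0 40" --pt "0 0 0 0 40"

```text
time_s: 3.95
tcp_pos: [0.4321, 0.2606, 0.0279]
ee_rot: [[0.953, -0.304, -0.0], [-0.304, -0.953, -0.0], [-0.0, 0.0, -1.0]]
wrist_force: [-1.5, -1.1, 3.6]
gripper_width: 0.545
gripper_force: 30.0
```

Emit:
servo_tool --pt "0 0 0.5 0 40" --pt "0 0 1.5 0 40" --pt "0 0 2.5 0 40" --pt "0 0 3.7 0 40" --pt "0 0 5 0 40"

```text
time_s: 4.37
tcp_pos: [0.4313, 0.26, 0.1779]
ee_rot: [[0.953, -0.304, -0.002], [-0.304, -0.953, -0.002], [-0.002, 0.002, -1.0]]
wrist_force: [0.9, -0.1, -0.4]
gripper_width: 0.539
gripper_force: 30.0
```

Emit:
servo_tool --pt "0.3 -0.4 0 0 40" --pt "0.8 -1.2 0 0 40" --pt "1.4 -2.1 0 0 40" --pt "2.0 -3.0 0 0 40" --pt "2.6 -3.9 0 0 40"

```text
time_s: 4.78
tcp_pos: [0.5105, 0.1426, 0.1773]
ee_rot: [[0.953, -0.303, -0.0], [-0.303, -0.953, 0.0], [-0.0, -0.0, -1.0]]
wrist_force: [0.6, 0.0, -1.0]
gripper_width: 0.543
gripper_force: 30.0
```

Emit:
servo_tool --pt "0.6 -0.9 0 0 40" --pt "1.2 -1.8 0 0 40" --pt "1.8 -2.7 0 0 40" --pt "2.3 -3.4 0 0 40" --pt "2.45 -3.65 0 0 40"

```text
time_s: 5.2
tcp_pos: [0.5851, 0.0316, 0.1766]
ee_rot: [[0.952, -0.307, -0.0], [-0.307, -0.952, -0.0], [-0.0, 0.001, -1.0]]
wrist_force: [0.1, 0.3, -0.3]
gripper_width: 0.543
gripper_force: 30.0
```

Emit:
servo_tool --pt "0 0 0 0 40" --pt "0 0 0 0 40" --pt "0 0 0 0 40" --pt "0 0 0 0 40" --pt "0 0 0 0 40"

```text
time_s: 5.62
tcp_pos: [0.5832, 0.0353, 0.1778]
ee_rot: [[0.953, -0.302, 0.0], [-0.302, -0.953, 0.0], [0.0, -0.0, -1.0]]
wrist_force: [0.6, -0.5, -0.6]
gripper_width: 0.543
gripper_force: 30.0
```

```bash
python3 - <<'E'
from m import *
cs={n:cap(n) for n in('scene','side','wrist')};pickle.dump(cs,open('c2.pkl','wb'))
s=r.sense();print(s['tcp_pos'],s['gripper_width'],s['wrist_force'])
ims=[]
for n in('scene','side'):
    c=cs[n];u,v=map(int,proj(c,(.5845,.0325,.11)))
    ims.append(cv2.resize(c['pixels'][v-60:v+60,u-40:u+40,::-1],(400,600),interpolation=cv2.INTER_CUBIC));print(n,u-40,v-60)
cv2.imwrite('pics/p2.png',np.hstack(ims))
E
```

```text
[0.58342254 0.03490375 0.17780852] 0.5429391787928267 [ 0.13826631 -0.06500472 -0.90379533]
scene 261 121
side 229 97
```

View pics/p2.png

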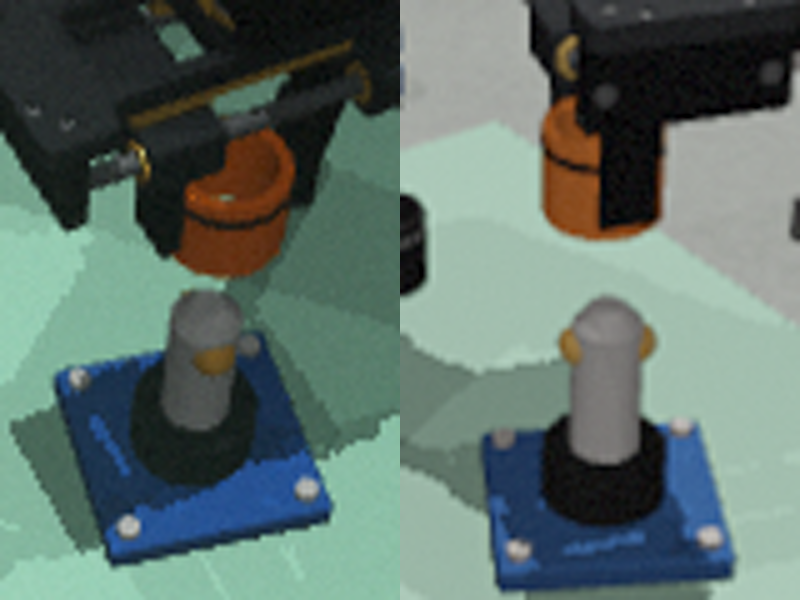

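Both views show the collar held upright and intact above the tube. In the side crop the collar spans 542–661 and the tube 570–641. In the scene crop the collar's right edge is at 293 and the tube spans 170–243. Next I fit both positions in the same images to get the offset between them.

```bash
python3 - <<'E'
from m import *
cs=pickle.load(open('c2.pkl','rb'));S,D=cs['scene'],cs['side']
U=lambda X,u0:u0+(X+.5)/5-.5
# stand edges: shoulder L,R,bottom; tube L,R (mid tube)
def stand(q):
    o=[]
    for c,u0,v0,sh,tu in((S,261,121,(132,257,483),(164,238)),(D,229,97,(142,265,523),(170.5,240.5))):
        b=cylbb(c,*q,.014,.04,.027);o+=[b[0]-U(sh[0],u0),b[2]-U(sh[1],u0),b[3]-U(sh[2],v0)]
    b=cylbb(D,*q,.05,.085,.015);o+=[b[0]-U(170.5,229),b[2]-U(240.5,229)]
    return np.array(o)
s=least_squares(stand,[.584,.033]);print('stand',s.x,s.fun.round(1))
bs=bbox(mask(S,(285,140,322,180),'orange'));bd=bbox(mask(D,(250,108,285,150),'orange'));print(bs,bd)
z0=.150
def col(q):
    x,y,z=q
    a=cylbb(S,x,y,z,z+.04,.024);b=cylbb(D,x,y,z,z+.04,.024)
    return np.r_[a[2:]-bs[2:],b[[0,2,3]]-bd[[0,2,3]]]
t=least_squares(col,[.584,.033,.15],x_scale=.01);print('collar',t.x,t.fun.round(1))
d=s.x-t.x[:2];print('move mm',d*1000,'units',d/.03)
E
```

```text
stand [0.5858227 0.0339162] [ 0.   0.7  1.  -0.6  0.2  0.9 -0.6  0.1]
[286.5 139.5 319.5 175.5] [257.5 115.5 280.5 144.5]
collar [0.58305756 0.03588988 0.15259785] [-0.   0.3 -1.3  1.1 -0.2]
move mm [ 2.76514118 -1.9736834 ] units [ 0.09217137 -0.06578945]
```

Emit:
servo_tool --pt "0.03 -0.03 0 0 40" --pt "0.06 -0.05 -0.4 0 40" --pt "0.06 -0.05 -0.8 0 40" --pt "0.06 -0.05 -1.1 0 40" --pt "0.06 -0.05 -1.4 0 40"

```text
time_s: 6.18
tcp_pos: [0.5854, 0.0327, 0.135]
ee_rot: [[0.953, -0.304, -0.0], [-0.304, -0.953, -0.0], [-0.0, 0.0, -1.0]]
wrist_force: [0.5, 0.2, -1.4]
gripper_width: 0.543
gripper_force: 30.0
```

Emit:
servo_tool --pt "0 0 0 0 40" --pt "0 0 -0.05 0 40" --pt "0 0 -0.1 0 40" --pt "0 0 -0.15 0 40" --pt "0 0 -0.15 0 40"

```text
time_s: 6.6
tcp_pos: [0.5855, 0.0327, 0.1313]
ee_rot: [[0.953, -0.304, 0.0], [-0.304, -0.953, 0.0], [0.0, -0.0, -1.0]]
wrist_force: [-1.1, -0.7, -1.4]
gripper_width: 0.542
gripper_force: 30.0
```

```bash
python3 - <<'E'
from m import *
cs={n:cap(n) for n in('scene','side','wrist')};pickle.dump(cs,open('c3.pkl','wb'))
s=r.sense();print(s['tcp_pos'],s['wrist_force'],s['moment'])
ims=[]
for n in('scene','side'):
    c=cs[n];u,v=map(int,proj(c,(.585,.0335,.11)))
    ims.append(cv2.resize(c['pixels'][v-45:v+45,u-30:u+30,::-1],(400,600),interpolation=cv2.INTER_CUBIC))
cv2.imwrite('pics/p3.png',np.hstack(ims))
E
```

```text
[0.58561998 0.03276483 0.13143624] [ 0.32212408  0.25697453 -0.88126736] [-0.03764546 -0.02824238 -0.00567966]
```

View pics/p3.png

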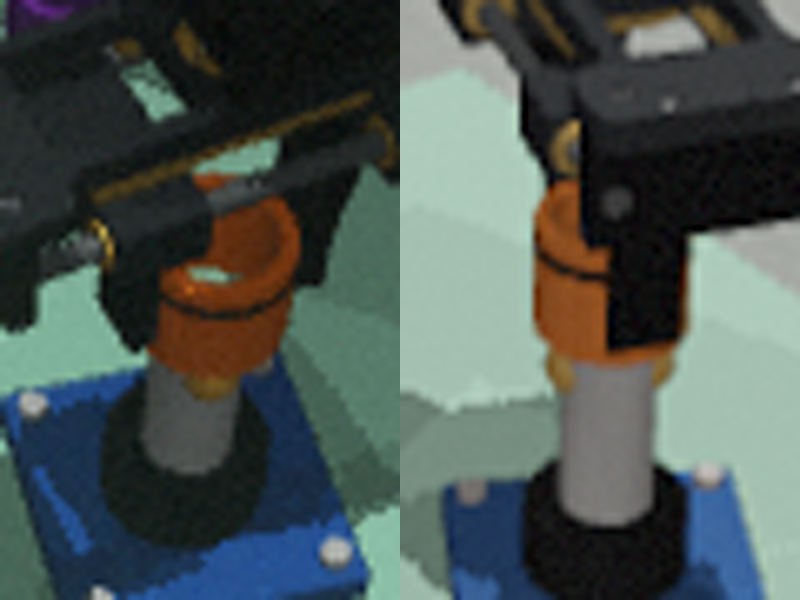

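The collar is over the tip. In the side crop it is centred at 611 and the tube at 608, with its rim just above the balls at (560,370) and (660,370). No contact force yet, so I press down slowly.

Emit:
servo_tool --pt "0 0 -0.06 0 40" --pt "0 0 -0.12 0 40" --pt "0 0 -0.18 0 40" --pt "0 0 -0.25 0 40" --pt "0 0 -0.3 0 40"

```text
time_s: 7.17
tcp_pos: [0.5857, 0.0326, 0.1225]
ee_rot: [[0.953, -0.303, 0.0], [-0.303, -0.953, -0.0], [0.001, 0.0, -1.0]]
wrist_force: [-1.1, -1.1, 6.9]
gripper_width: 0.542
gripper_force: 30.0
```

Emit:
servo_tool --pt "0 0 -0.05 0 40" --pt "0 0 -0.1 0 40" --pt "0 0 -0.15 0 40" --pt "0 0 -0.2 0 40" --pt "0 0 -0.25 0 40"

```text
time_s: 7.58
tcp_pos: [0.5859, 0.033, 0.1153]
ee_rot: [[0.953, -0.304, 0.001], [-0.304, -0.953, 0.0], [0.001, -0.001, -1.0]]
wrist_force: [-0.7, 0.5, 1.9]
gripper_width: 0.548
gripper_force: 30.0
```

The force peaked at about 7 N and fell to 2 N, so the balls are pressed in. Now I slide it down.

Emit:
servo_tool --pt "0 0 -0.2 0 40" --pt "0 0 -0.4 0 40" --pt "0 0 -0.6 0 40" --pt "0 0 -0.8 0 40" --pt "0 0 -1.0 0 40"

```text
time_s: 8.0
tcp_pos: [0.5855, 0.0326, 0.0838]
ee_rot: [[0.953, -0.304, -0.0], [-0.304, -0.953, -0.0], [-0.0, 0.0, -1.0]]
wrist_force: [-0.8, -0.1, 3.5]
gripper_width: 0.547
gripper_force: 30.0
```

Emit:
servo_tool --pt "0 0 -0.1 0 40" --pt "0 0 -0.2 0 40" --pt "0 0 -0.3 0 40" --pt "0 0 -0.4 0 40" --pt "0 0 -0.5 0 40"

```text
time_s: 8.42
tcp_pos: [0.585, 0.0326, 0.0688]
ee_rot: [[0.953, -0.304, -0.001], [-0.304, -0.953, -0.0], [-0.001, 0.001, -1.0]]
wrist_force: [0.4, 0.1, -0.9]
gripper_width: 0.538
gripper_force: 30.0
```

Emit:
servo_tool --pt "0 0 0 0 40" --pt "0 0 -0.03 0 40" --pt "0 0 -0.06 0 40" --pt "0 0 -0.08 0 40" --pt "0 0 -0.08 0 40"

```text
time_s: 8.83
tcp_pos: [0.5856, 0.0327, 0.0679]
ee_rot: [[0.953, -0.304, 0.001], [-0.304, -0.953, -0.0], [0.0, -0.0, -1.0]]
wrist_force: [-2.0, -0.7, 2.8]
gripper_width: 0.54
gripper_force: 30.0
```

Emit:
servo_tool --pt "0 0 -0.03 0 40" --pt "0 0 -0.06 0 40" --pt "0 0 -0.06 0 40" --pt "0 0 -0.06 0 40" --pt "0 0 -0.06 0 40"

```text
time_s: 9.25
tcp_pos: [0.5856, 0.0328, 0.0679]
ee_rot: [[0.953, -0.303, 0.001], [-0.303, -0.953, -0.0], [0.001, -0.0, -1.0]]
wrist_force: [-4.2, 0.0, 12.2]
gripper_width: 0.54
gripper_force: 30.0
```

```bash
python3 - <<'E'
from m import *
cs={n:cap(n) for n in('scene','side')}
s=r.sense();print(s['tcp_pos'],s['wrist_force'])
ims=[]
for n in('scene','side'):
    c=cs[n];u,v=map(int,proj(c,(.585,.0335,.07)))
    ims.append(cv2.resize(c['pixels'][v-45:v+45,u-30:u+30,::-1],(400,600),interpolation=cv2.INTER_CUBIC))
cv2.imwrite('pics/p4.png',np.hstack(ims))
E
```

```text
[0.58558688 0.03276189 0.06781764] [-5.23113542  0.80327562 12.8099175 ]
```

View pics/p4.png

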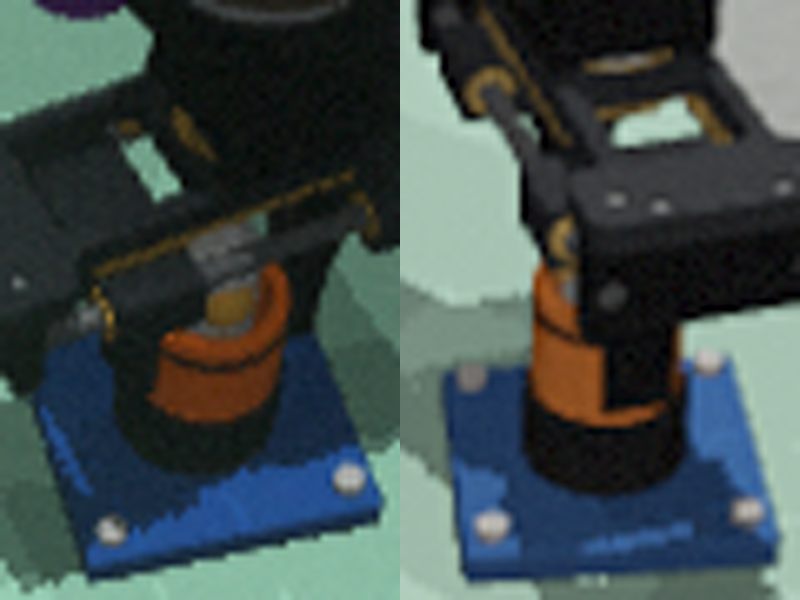

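The collar sits flat on the shoulder and a ball shows above its rim at scene crop (235,305). It is solid at 12 N with TCP z = 0.0678, which puts the underside at 0.040. I ease the push, release and withdraw.

Emit:
servo_tool --pt "0 0 0.08 0 40" --pt "0 0 0.08 0 60" --pt "0 0 0.08 0 87" --pt "0 0 0.08 0 87" --pt "0 0 0.08 0 87"

```text
time_s: 9.77
tcp_pos: [0.5854, 0.0327, 0.0674]
ee_rot: [[0.953, -0.304, -0.0], [-0.304, -0.953, -0.0], [-0.0, 0.0, -1.0]]
wrist_force: [0.6, 0.2, -0.4]
gripper_width: 0.76
gripper_force: 0.0
```

Emit:
servo_tool --pt "0 0 0 0 87" --pt "0 0 0 0 87" --pt "0 0 0 0 87" --pt "0 0 0 0 87" --pt "0 0 0 0 87"

```text
time_s: 10.18
tcp_pos: [0.5854, 0.0327, 0.0678]
ee_rot: [[0.953, -0.304, -0.0], [-0.304, -0.953, -0.0], [-0.0, 0.0, -1.0]]
wrist_force: [0.1, 0.2, -0.4]
gripper_width: 0.993
gripper_force: 0.0
```

Emit:
servo_tool --pt "0 0 0.3 0 87" --pt "0 0 0.8 0 87" --pt "0 0 1.5 0 87" --pt "0 0 2.3 0 87" --pt "0 0 3.2 0 87"

```text
time_s: 10.6
tcp_pos: [0.5849, 0.0325, 0.1648]
ee_rot: [[0.953, -0.304, -0.001], [-0.304, -0.953, -0.0], [-0.001, 0.001, -1.0]]
wrist_force: [0.5, -0.4, -0.1]
gripper_width: 1.002
gripper_force: 0.0
```

Emit:
servo_tool --pt "0 0 1 0 87" --pt "0 0 1.5 0 87" --pt "0 0 1.5 0 87" --pt "0 0 1.5 0 87" --pt "0 0 1.5 0 87"

```text
time_s: 11.02
tcp_pos: [0.5847, 0.0326, 0.2082]
ee_rot: [[0.953, -0.304, -0.001], [-0.304, -0.953, 0.0], [-0.001, 0.0, -1.0]]
wrist_force: [-0.6, 0.4, -1.3]
gripper_width: 1.002
gripper_force: 0.0
```

```bash
python3 - <<'E'
from m import *
cs={n:cap(n) for n in('scene','side')}
s=r.sense();print(s['tcp_pos'],s['wrist_force'],s['gripper_width'])
ims=[]
for n in('scene','side'):
    c=cs[n];u,v=map(int,proj(c,(.56,.08,.07)))
    ims.append(cv2.resize(c['pixels'][max(v-120,0):v+100,u-75:u+75,::-1],(400,587),interpolation=cv2.INTER_CUBIC))
cv2.imwrite('pics/p5.png',np.hstack(ims))
E
```

```text
[0.58461503 0.03251085 0.20744543] [ 0.60439347  0.34903915 -0.3632315 ] 0.9980707271055724
```

View pics/p5.png

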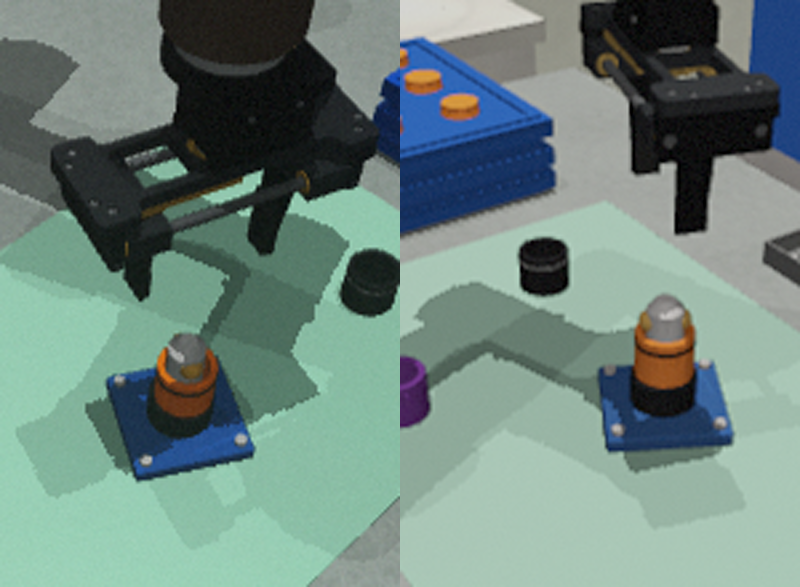

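The collar is seated on the shoulder with the balls out over its rim, at side crop (665,350). The black collar is still standing at (543,265), and the gripper is clear.

```bash
python3 -c "
from station import r
print(r.finish_job())"
```

```text
the job is handed in; nothing more can be done
None
```

The orange collar was pressed past the two balls until it clicked home, sits flat on the black shoulder and has been released; the black collar was not touched, and the job was handed in at about 11 s.

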